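# Find the full tin by its weight

## Task

The three canisters on the cork coasters look alike, but one is clearly heavier, still full, and it is wanted for refilling. Working from the robot's left to its right, lift each by its knob well clear of its coaster, hold it a moment to feel its weight and set it back upright on its own coaster before you take the next, without dropping or tipping any or pushing the other things about. Finish holding the heaviest one up, still and upright above its own coaster with its base at least 12 cm over the worktop, the two others standing on their coasters; do not put it down at the end (if the last one is the heaviest, it may simply stay in the hand).

Things in the scene. Friction and masses are not known exactly. Their poses are not given: they have to be found in the camera images.
- tin_a: one of 3 like canisters: green tin with a cream paper band, 82 mm wide, wooden lid fixed on, its flat top at 83 mm; round wooden knob, 20 mm wide, on the axis up to 100 mm: lift by it. Origin: centre of the underside, z up. Starts upright on a coaster, within 6 mm of its centre; which tin is where varies. Two weigh 0.25 to 0.35 kg, one 0.59 to 0.81 kg; nothing shows which.
- tin_b: one of 3 like canisters: green tin with a cream paper band, 82 mm wide, wooden lid fixed on, its flat top at 83 mm; round wooden knob, 20 mm wide, on the axis up to 100 mm: lift by it. Origin: centre of the underside, z up. Starts upright on a coaster, within 6 mm of its centre; which tin is where varies. Two weigh 0.25 to 0.35 kg, one 0.59 to 0.81 kg; nothing shows which.
- tin_c: one of 3 like canisters: green tin with a cream paper band, 82 mm wide, wooden lid fixed on, its flat top at 83 mm; round wooden knob, 20 mm wide, on the axis up to 100 mm: lift by it. Origin: centre of the underside, z up. Starts upright on a coaster, within 6 mm of its centre; which tin is where varies. Two weigh 0.25 to 0.35 kg, one 0.59 to 0.81 kg; nothing shows which.
- coaster_left: the left one (as seen by the robot, left = +y) of three round cork coasters fixed to the worktop, 100 mm across, 4 mm thick; origin at the centre of its underside, on the worktop. Coaster centres are at least 120 mm apart.
- coaster_middle: the middle one (as seen by the robot, left = +y) of three round cork coasters fixed to the worktop, 100 mm across, 4 mm thick; origin at the centre of its underside, on the worktop. Coaster centres are at least 120 mm apart.
- coaster_right: the right one (as seen by the robot, left = +y) of three round cork coasters fixed to the worktop, 100 mm across, 4 mm thick; origin at the centre of its underside, on the worktop. Coaster centres are at least 120 mm apart.
- tea_cup: green and white tea cup, 96 x 122 x 56 mm, origin under its centre; bystander
- tumbler: steel tumbler behind the left coaster, 65 mm across, 74 mm high, origin under its centre; bystander
- matchbox: matchbox lying flat, 36 x 54 x 15 mm, origin under its centre; bystander
- cake_fork: steel cake fork lying flat, 145 x 20 x 12 mm, origin under its middle; bystander

How it is judged:
By the outcome, as a careful person would: the job done as asked, in the order asked, and still so for the second after the job is handed in, while the arm keeps its last pose, push and grip.
It also fails if it takes over 67 s, if anything falls off the work surface, if the arm or the gripper's body presses on something with over 40 N, if the wrist force passes 120 N, or if a joint passes its speed limit or range.

## Robot

A 7-joint arm with a two-finger parallel gripper is mounted at the origin on a cart in front of the work surface, level with it; the furniture and walls round the work are solid. World frame = base frame: x ahead of the robot, y to its left, z up, the work surface at z = 0. Lengths are in m, angles in rad, forces in N, time in s.
With the tool pointing down it reaches from about 0.4 to 0.85 m from the base axis. Payload 10.4 kg.
Tool frame: the origin (TCP) lies at the very end of the fingers, on their centre line; the grasp point (between the pads) lies 19 mm behind it (manip.grip_depth is the distance from the TCP to the grasp point, in m); z points along the fingers, y is the direction in which the jaws open and shut (so a half turn about z gives the same grasp; the last joint's range is limited). The gripper opens to 85 mm and grips with 20 to 120 N. Pads are 22 mm wide; open, the fingers measure 114 mm over their backs; the gripper's body (76 mm by 85 mm) begins 54 mm behind the grasp point. The pads swing forward as they close: fully open they stand 13 mm farther back than shut.
Start: joints at [-1.289, 0.332, -0.065, 1.46, 0.022, 1.35, -0.088], TCP at [0.188, 0.596, 0.231] pointing down, gripper open.
Joint ranges: [-2.6, 2.6], [-0.5, 2.12], [-1.47, 1.34], [0.16, 2.42], [-1.27, 4.41], [0.06, 2.06], [-2.6, 2.6]. Speed limits (rad/s): [2.22, 2.22, 2.79, 2.79, 3.14, 3.14, 3.14].

## Interface

Orientations are given as a unit quaternion [x, y, z, w].
In Python, from workcell import manip gives the robot as it stands.
- The arm moves only by the tool step_arm, never from a script. Its argument "motion" is a list of rows, each a list of 6 numbers: the shift along the tool's x, y, z in mm, then the turn, a rotation vector about the tool's x, y, z in degrees. A call has 1 to 20 rows; each row shifts and turns the pose as measured when the row begins, along the tool's axes as they then stand; what a row does not reach is not made up. A row lasts 1/8 s, in which the tool goes at most 62.5 mm and 10.7 degrees, less where a joint would pass 70% of its speed; a pose out of reach is approached as far as the arm can. A call with a gripper value outside its range is refused whole. "jaw" is the finger opening in mm, from 0 to 85.4, set as the call begins (left out, the last holds). The fingers move at their own pace and stop on an object; "force" is the grip in N (left out, the last holds). Time passes only in rows, so rows that do not move let the fingers close. It gives the time, the measured TCP pose, the force and the opening at its end, in the units of the state.
- manip.get_obs(): the state, without advancing time (a new reading comes with each control period).
- manip.camera(name): name is "scene" or "top" or "wrist"; returns the picture (384x512x3 uint8, blue, green, red); there is no depth.
- manip.camera_info(name): a dict with "camera_matrix" (3x3 intrinsics, pixels), "R" (3x3) and "t" (3): a world point X has camera coordinates R X + t. Camera axes: x right, y down, z forward; pixel columns grow to the right and rows downward; lengths in m; the calibration is good to about 2 mm. A picture is of the moment at which its call begins: read the wrist's pose just before it. camera_info takes no time and is no camera call; for the wrist camera it gives the pose at the moment of the call.
- manip.hand_in(): hands the job in, once; it reports no verdict.
The state is a dict: "clock": time; "joint_pos": joint angles; "joint_velocities": joint speeds; "tau": joint torques, N m; "position": TCP position; "ee_rot": TCP orientation; "ft_force": force on the tool from outside, world axes, zero at the start; "torque": the same for the moment, N m; "grip_width": opening from 0.0 (shut) to 1.0 (fully open).
Only numpy, scipy, OpenCV 4.12 (cv2) and the standard library are available. Lean on these libraries where they do the work, as an engineer would, in place of code of your own. Each camera call takes 0.05 s, during which the arm holds its last target.

## Working session

There is one attempt and no reset: what is moved stays moved. The work goes in short steps, Python scripts to look and compute and a tool call to move; the robot and the scene stay as the last step left them, time stands still between calls to the robot, and variables do not carry over. Pictures are saved under pics/ and viewed, and the job is handed in when it is done.

Besides the shell and the picture viewer there is one more tool, called after "Call:" as a command line: name --pt "numbers of a row" for each row, then --argument value for the rest. step_arm: Moves the arm, as the interface text tells. Its arguments: {"type":"object","properties":{"motion":{"type":"array"},"jaw":{"type":"number"},"force":{"type":"number"}},"required":["motion"]}

```bash
ls; mkdir -p pics
python3 - <<'E'
from workcell import manip
import cv2,numpy as np
o=manip.get_obs();print(o)
for n in ["scene","top"]:
    i=manip.camera_info(n);print(n,i)
    cv2.imwrite(f"pics/{n}0.png",manip.camera(n))
E
```

```text
pics
{'clock': 0.0, 'joint_pos': array([-1.28861763,  0.33287701, -0.06471634,  1.46094303,  0.02158372,
        1.34990121, -0.08851072]), 'joint_velocities': array([ 0.00019958,  0.00017843,  0.00086479, -0.00166931,  0.00106858,
        0.00307498,  0.0016766 ]), 'tau': array([ 5.48429780e-04, -6.25458527e+01,  4.91993478e-02, -3.91593289e+01,
        1.60228007e-02,  1.00269145e-02, -2.17967460e-05]), 'position': array([0.18742864, 0.59583805, 0.23051194]), 'ee_rot': array([ 1.51789224e-01,  9.88412625e-01, -7.11677733e-04, -8.62736624e-05]), 'ft_force': array([-0.37454877,  0.15281789, -0.20881599]), 'torque': array([ 0.00599624, -0.00945135, -0.03264102]), 'grip_width': 1.0031504634039317}
scene {'camera_matrix': array([[348.75761034,   0.        , 252.21381626],
       [  0.        , 348.75761034, 187.76971925],
       [  0.        ,   0.        ,   1.        ]]), 'R': array([[-0.57001161, -0.82158681, -0.00904848],
       [-0.49236083,  0.35037176, -0.7967562 ],
       [ 0.65777472, -0.44970516, -0.60423314]]), 't': array([0.42527678, 0.29833715, 0.51444725])}
top {'camera_matrix': array([[375.98545378,   0.        , 255.05305141],
       [  0.        , 375.98545378, 193.89506494],
       [  0.        ,   0.        ,   1.        ]]), 'R': array([[-0.00161946, -0.99973311, -0.02304537],
       [-0.9960894 ,  0.00364844, -0.08827564],
       [ 0.08833616,  0.02281229, -0.99582946]]), 't': array([0.10046205, 0.60854856, 0.84149736])}
```

View pics/scene0.png

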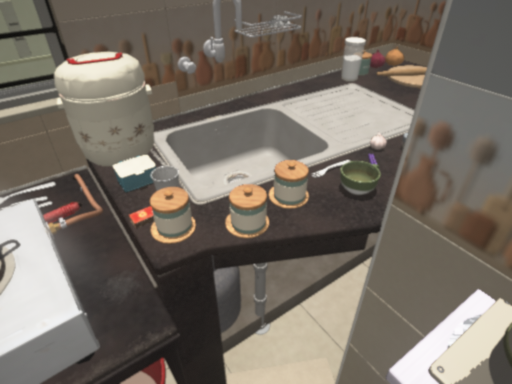

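View pics/top0.png

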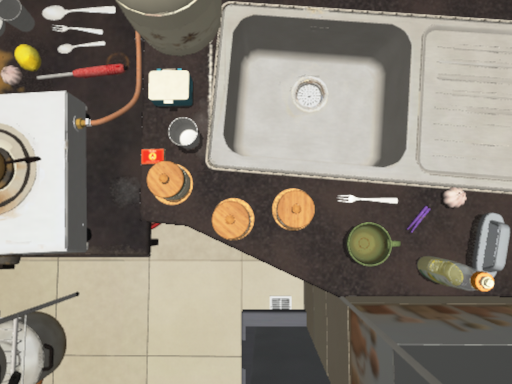

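Three canisters show in both views: at about (171,200), (248,200), (291,175) in scene, and at (168,181), (233,219), (293,209) in top. I'll zoom in on them.

Run:
```python
import cv2,numpy as np
from workcell import manip
for n,(x0,y0,x1,y1) in dict(scene=(120,130,320,260),top=(135,140,335,260)).items():
    im=cv2.imread(f"pics/{n}0.png")[y0:y1,x0:x1]
    cv2.imwrite(f"pics/{n}0z.png",cv2.resize(im,None,fx=4,fy=4,interpolation=cv2.INTER_CUBIC))
    i=manip.camera_info(n);print(n,-i["R"].T@i["t"])
```

```text
scene [0.05091183 0.47622247 0.55239616]
top [0.53199682 0.0790185  0.89402307]
```

View pics/scene0z.png

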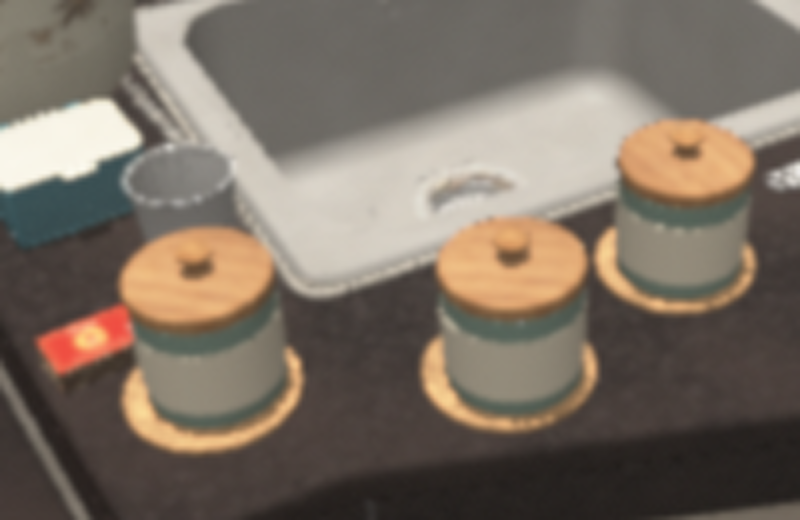

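View pics/top0z.png

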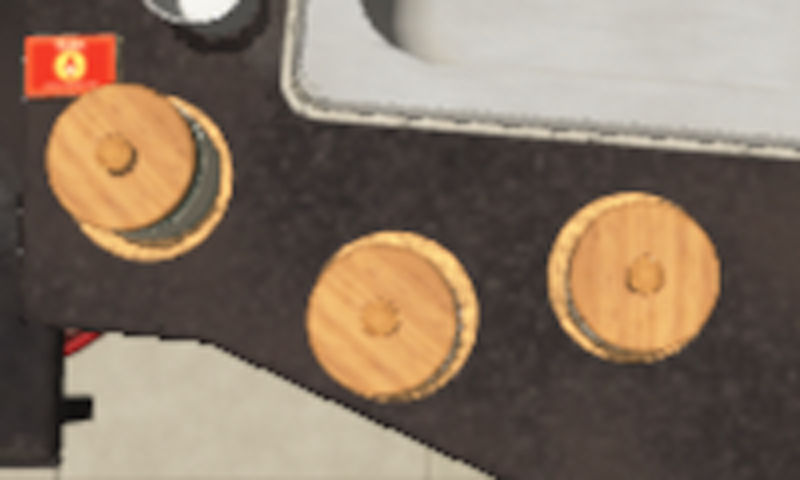

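Knob centres in the zooms are about (196,250), (512,242), (688,136) in scene and (117,153), (381,318), (645,276) in top. Next I'll triangulate these and cast the coaster, tumbler and matchbox pixels onto planes.

```bash
cat > h.py <<'E'
import cv2,numpy as np
from workcell import manip
def ray(i,uv):
    K=np.array(i["camera_matrix"]);R=np.array(i["R"]);t=np.array(i["t"])
    d=R.T@np.linalg.solve(K,[uv[0],uv[1],1]);return -R.T@t,d
def plane(i,uv,z):
    c,d=ray(i,uv);return c+d*(z-c[2])/d[2]
def proj(i,X):
    p=np.array(i["R"])@X+i["t"];p=np.array(i["camera_matrix"])@p;return p[:2]/p[2]
def tri(l):
    A=0;b=0;
    for i,uv in l:
        c,d=ray(i,uv);d/=np.linalg.norm(d);P=np.eye(3)-np.outer(d,d);A=A+P;b=b+P@c
    X=np.linalg.solve(A,b);return X,[np.round(proj(i,X)-uv,2) for i,uv in l]
E
python3 - <<'E'
from h import *
S=manip.camera_info("scene");T=manip.camera_info("top")
np.set_printoptions(precision=4,suppress=True)
zs=lambda p:((p[0]+.5)/4-.5+120,(p[1]+.5)/4-.5+130)
zt=lambda p:((p[0]+.5)/4-.5+135,(p[1]+.5)/4-.5+140)
for a,b in [((196,250),(117,153)),((512,242),(381,318)),((688,136),(645,276))]:
    print(tri([(S,zs(a)),(T,zt(b))]), plane(T,zt(b),.1))
# lid discs, by warm-colour fit on top: manual ellipse extents
for nm,b,z in [("lidL",(121,157),.083),("lidM",(381,315),.083),("lidR",(645,273),.083)]: print(nm,plane(T,zt(b),z))
for nm,b,z in [("mbox corner",(25,38),.015),("mb",(117,38),.015),("mb",(117,97),.015),("mb",(25,97),.015)]: print(nm,plane(T,zt(b),z))
print("tumbler rim", plane(T,(184,131),.074))
print("sink rim",plane(T,zt((285,110)),0),"edge",plane(T,zt((240,350)),0),plane(T,zt((490,475)),0))
E
```

```text
(array([0.6374, 0.2922, 0.0976]), [array([-0.42, -0.07]), array([0.37, 0.21])]) [0.6376 0.2924 0.1   ]
(array([0.5484, 0.1498, 0.0952]), [array([-0.64, -0.05]), array([0.52, 0.39])]) [0.5491 0.1505 0.1   ]
(array([0.5699, 0.0097, 0.0983]), [array([-0.73, -0.02]), array([0.63, 0.53])]) [0.5709 0.0112 0.1   ]
lidL [0.6376 0.2947 0.083 ]
lidM [0.5511 0.152  0.083 ]
lidR [0.5734 0.0097 0.083 ]
mbox corner [0.7184 0.3719 0.015 ]
mb [0.718  0.3166 0.015 ]
mb [0.6824 0.3159 0.015 ]
mb [0.6827 0.371  0.015 ]
tumbler rim [0.7463 0.2563 0.074 ]
sink rim [0.6765 0.218  0.    ] edge [0.5325 0.2434 0.    ] [0.4591 0.0949 0.    ]
```

```bash
cat >> h.py <<'E'
from scipy.spatial.transform import Rotation as Ro
def to(x,y,z,yaw=None):
    o=manip.get_obs();R=Ro.from_quat(o["ee_rot"])
    d=R.inv().apply(np.array([x,y,z])-o["position"])*1000
    Rz=R.as_matrix(); 
    # desired: tool z down, keep y heading (or yaw of tool y)
    ya=np.arctan2(Rz[1,1],Rz[0,1]) if yaw is None else yaw
    yv=np.array([np.cos(ya),np.sin(ya),0]);zv=np.array([0,0,-1.]);D=np.column_stack([np.cross(yv,zv),yv,zv])
    rv=(R.inv()*Ro.from_matrix(D)).as_rotvec(degrees=True)
    print("clk",round(o["clock"],2),"pos",o["position"].round(4),"F",o["ft_force"].round(2),"grip",round(o["grip_width"]*85.4,1),"d_mm",d.round(1),"rot",rv.round(2),"yawy",round(np.degrees(ya),1))
    return d,rv
E
python3 -c "
from h import *
to(.62,.28,.28)"
```

```text
clk 0.1 pos [0.1875 0.5959 0.2306] F [-0.02 -0.2  -0.09] grip 85.1 d_mm [-507.4 -171.5  -49.2] rot [-0.08  0.    0.  ] yawy 72.5
```

Call:
step_arm --pt "0 0 -25 0 0 0" --pt "-20 -7 -20 0 0 0" --pt "-35 -12 0 0 0 0" --pt "-40 -14 0 0 0 0" --pt "-40 -14 0 0 0 0" --pt "-40 -14 0 0 0 0" --pt "-40 -14 0 0 0 0" --pt "-40 -14 0 0 0 0" --pt "-40 -14 0 0 0 0" --pt "-40 -14 0 0 0 0" --pt "-40 -14 0 0 0 0" --pt "-40 -14 0 0 0 0" --pt "-40 -14 0 0 0 0" --pt "-40 -14 0 0 0 0" --pt "-30 -10 0 0 0 0" --pt "0 0 0 0 0 0" --jaw 45 --force 40

```text
clock: 2.1
position: [0.6571, 0.2259, 0.2815]
ee_rot: [0.16, 0.987, -0.005, 0.002]
ft_force: [-0.3, -0.4, -0.5]
grip_width: 0.525
```

```bash
python3 -c "
from h import *
to(.62,.28,.28)
import pickle
i=manip.camera_info('wrist');cv2.imwrite('pics/w1.png',manip.camera('wrist'));pickle.dump(i,open('w1.pkl','wb'));print(-i['R'].T@i['t'],i)"
```

```text
clk 2.1 pos [0.6571 0.2259 0.2815] F [-0.3  -0.39 -0.53] grip 44.9 d_mm [52.4 39.6  0.8] rot [-0.48  0.3   0.  ] yawy 71.6
[0.57991425 0.25266549 0.42307377] {'camera_matrix': array([[281.38085544,   0.        , 250.96607693],
       [  0.        , 281.38085544, 190.8152988 ],
       [  0.        ,   0.        ,   1.        ]]), 'R': array([[ 0.31654664,  0.94853947, -0.00843208],
       [ 0.8989901 , -0.29715089,  0.32174236],
       [ 0.30267972, -0.10942682, -0.94678971]]), 't': array([-0.4196657 , -0.58237815,  0.25268199])}
```

View pics/w1.png

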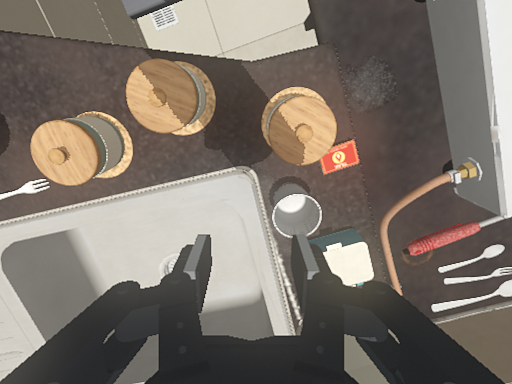

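The wrist view shows the left tin's knob at about (304,132), the middle at (158,97) and the right at (57,156). I'll zoom in and triangulate against the top view.

```bash
python3 -c "
import cv2
im=cv2.imread('pics/w1.png')[40:200,20:350]
c=[im[y-22:y+22,x-22:x+22] for x,y in ((284,92),(138,57),(37,116))]
cv2.imwrite('pics/w1z.png',cv2.resize(cv2.hconcat(c),None,fx=6,fy=6,interpolation=cv2.INTER_CUBIC))"
```

```text
(no output)
```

View pics/w1z.png

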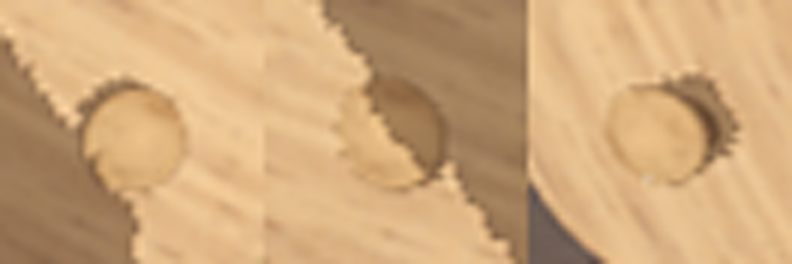

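Zoomed knob-top centres are (135,137), (130,132) and (127,134) in their own 264 px crops.

Run:
```python
from h import *
import pickle
np.set_printoptions(precision=4,suppress=True)
W=pickle.load(open('w1.pkl','rb'));S=manip.camera_info("scene");T=manip.camera_info("top")
zs=lambda p:((p[0]+.5)/4-.5+120,(p[1]+.5)/4-.5+130)
zt=lambda p:((p[0]+.5)/4-.5+135,(p[1]+.5)/4-.5+140)
for o,w,a,b in [((282,110),(135,137),(196,250),(117,153)),((136,75),(130,132),(512,242),(381,318)),((35,134),(127,134),(688,136),(645,276))]:
    uv=(o[0]+(w[0]+.5)/6-.5,o[1]+(w[1]+.5)/6-.5)
    print(tri([(W,uv),(T,zt(b))])); print(tri([(W,uv),(S,zs(a))]));print(tri([(W,uv),(S,zs(a)),(T,zt(b))])[0],plane(W,uv,.104),plane(T,zt(b),.104))
to(.638,.292,.19)
```

```text
(array([0.6393, 0.2968, 0.0829]), [array([0.24, 0.37]), array([0.07, 0.23])])
(array([0.6354, 0.2934, 0.0993]), [array([-1.16, -0.17]), array([-0.63, -0.03])])
[0.6367 0.2931 0.0982] [0.6352 0.2939 0.104 ] [0.637  0.2913 0.104 ]
(array([0.5484, 0.1511, 0.0959]), [array([0.11, 0.8 ]), array([-0.12,  0.38])])
(array([0.5472, 0.1501, 0.0954]), [array([-1.  , -0.01]), array([-0.45,  0.2 ])])
[0.548  0.1503 0.0953] [0.5484 0.1538 0.104 ] [0.5491 0.1501 0.104 ]
(array([0.5708, 0.0111, 0.0989]), [array([0.08, 0.2 ]), array([-0.01,  0.11])])
(array([0.5702, 0.0082, 0.0966]), [array([-1.09,  0.17]), array([-0.35,  0.31])])
[0.5702 0.0098 0.0978] [0.5707 0.015  0.104 ] [0.5707 0.0115 0.104 ]
clk 2.15 pos [0.6563 0.2273 0.2817] F [-0.28  0.39  0.1 ] grip 45.0 d_mm [38.2 56.3 91.1] rot [-0.43  0.28  0.  ] yawy 71.6
```

Call:
step_arm --pt "10 15 25 0 0 0" --pt "10 15 25 0 0 0" --pt "10 15 25 0 0 0" --pt "8 11 16 -0.4 0.3 0" --pt "0 0 0 0 0 0" --jaw 45

```text
clock: 2.78
position: [0.6352, 0.2942, 0.19]
ee_rot: [0.158, 0.987, 0.001, -0.0]
ft_force: [0.3, 0.6, 0.6]
grip_width: 0.527
```

```bash
python3 -c "
from h import *
to(.637,.293,.19)
import pickle
i=manip.camera_info('wrist');cv2.imwrite('pics/w2.png',manip.camera('wrist'));pickle.dump(i,open('w2.pkl','wb'));print(proj(i,np.array([.637,.293,.104])))"
```

```text
clk 2.77 pos [0.6352 0.2942 0.19  ] F [0.35 0.62 0.57] grip 45.0 d_mm [-2.1 -0.6 -0. ] rot [ 0.15 -0.05  0.  ] yawy 71.8
[250.33267907 198.50834054]
```

View pics/w2.png

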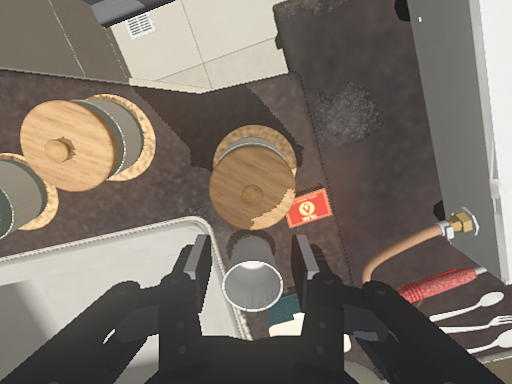

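The left knob is now at about (252,195) and the middle at (60,150). I'll triangulate again with both wrist views.

```bash
python3 -c "
import cv2
im=cv2.imread('pics/w2.png')
c=[im[y-22:y+22,x-22:x+22] for x,y in ((252,195),(60,150))]
cv2.imwrite('pics/w2z.png',cv2.resize(cv2.hconcat(c),None,fx=6,fy=6,interpolation=cv2.INTER_CUBIC))"
```

```text
(no output)
```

View pics/w2z.png

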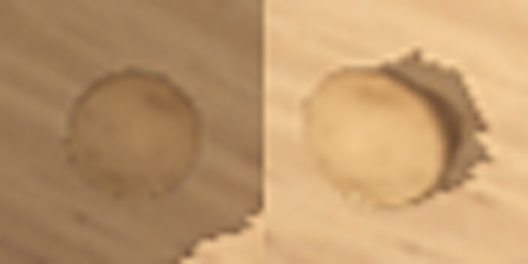

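Run:
```python
from h import *
import pickle
np.set_printoptions(precision=4,suppress=True)
V=pickle.load(open('w2.pkl','rb'));W=pickle.load(open('w1.pkl','rb'));T=manip.camera_info("top");S=manip.camera_info("scene")
L=[(V,(251.9,194.8)),(W,(304.1,132.4)),(T,(163.9,177.9)),(S,(168.6,192.1))]
M=[(V,(56.1,150.4)),(W,(157.3,96.6)),(T,(229.9,219.1)),(S,(247.6,190.1))]
for X in (L,M):
    print(tri(X[:2]),tri(X[:3]),tri(X)); print([plane(*x,.104)[:2] for x in X])
```

```text
(array([0.6362, 0.2947, 0.098 ]), [array([0.01, 0.01]), array([-0.01, -0.  ])]) (array([0.6377, 0.2946, 0.0932]), [array([ 0.36, -0.16]), array([-0.48,  0.8 ]), array([-0.2 ,  0.31])]) (array([0.6366, 0.2935, 0.0979]), [array([-1.12,  0.8 ]), array([-0.94,  0.68]), array([-0.3 ,  0.54]), array([-0.83,  0.25])])
[array([0.6342, 0.2953]), array([0.6352, 0.294 ]), array([0.637 , 0.2913]), array([0.6285, 0.2942])]
(array([0.5478, 0.1522, 0.0989]), [array([0.13, 0.16]), array([-0.08, -0.13])]) (array([0.5482, 0.1511, 0.097 ]), [array([0.66, 0.62]), array([-0.32,  0.57]), array([-0.19,  0.51])]) (array([0.5479, 0.1503, 0.0957]), [array([0.62, 0.27]), array([-0.73,  0.52]), array([0.24, 0.67]), array([-0.67,  0.01])])
[array([0.5479, 0.1559]), array([0.5485, 0.1539]), array([0.5491, 0.1501]), array([0.538 , 0.1551])]
```

Call:
step_arm --pt "-1 0 25 0 0 0" --pt "0 0 25 0 0 0" --pt "0 0 25 0 0 0" --pt "0 0 8 0 0 0" --pt "0 0 5 0 0 0" --pt "0 0 3 0 0 0" --pt "0 0 0 0 0 0"

```text
clock: 3.7
position: [0.6439, 0.2901, 0.1084]
ee_rot: [0.161, 0.987, 0.005, 0.007]
ft_force: [0.7, -1.0, 0.2]
grip_width: 0.527
```

```bash
python3 -c "
from h import *
to(.6363,.2944,.09)
cv2.imwrite('pics/w3.png',manip.camera('wrist'));cv2.imwrite('pics/s3.png',cv2.resize(manip.camera('scene')[150:250,110:260],None,fx=5,fy=5,interpolation=cv2.INTER_CUBIC))"
```

```text
clk 3.7 pos [0.6439 0.2901 0.1084] F [ 0.72 -0.97  0.15] grip 45.0 d_mm [ 8.8  1.4 18.3] rot [ 0.66  0.7  -0.  ] yawy 71.5
```

View pics/w3.png

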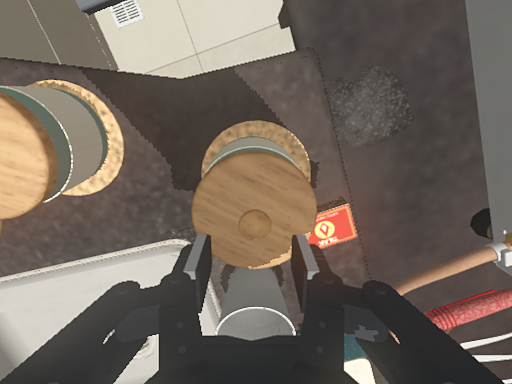

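View pics/s3.png

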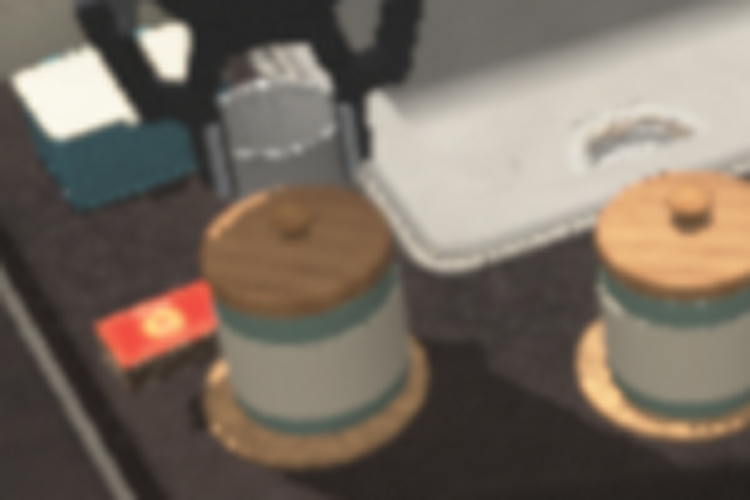

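```bash
python3 -c "
from h import *
S=manip.camera_info('scene');W=manip.camera_info('wrist');o=manip.get_obs();p=o['position'];R=Ro.from_quat(o['ee_rot'])
for d in (0,-.01,-.019): 
  for y in (-.0225,0,.0225):
    q=p+R.apply([0,y,d]);print(d,y,proj(S,q).round(1),proj(W,q).round(1))
print(proj(W,np.array([.6363,.2944,.104])),proj(W,np.array([.6363,.2944,.098])))
"
```

```text
0 -0.0225 [177.7 184.4] [211.9 246.6]
0 0 [167.  186.1] [251.4 246.6]
0 0.0225 [156.2 187.9] [290.9 246.6]
-0.01 -0.0225 [177.1 180.6] [209.5 256. ]
-0.01 0 [166.4 182.4] [251.4 256. ]
-0.01 0.0225 [155.5 184.1] [293.4 256. ]
-0.019 -0.0225 [176.6 177.2] [207.  265.5]
-0.019 0 [165.7 178.9] [251.5 265.5]
-0.019 0.0225 [154.7 180.6] [295.9 265.5]
[254.01047331 229.3634359 ] [253.79066892 224.74950635]
```

```bash
python3 -c "
from h import *
W=manip.camera_info('wrist')
im=cv2.imread('pics/w3.png')[195:250,200:310];cv2.imwrite('pics/w3z.png',cv2.resize(im,None,fx=6,fy=6,interpolation=cv2.INTER_CUBIC))
for z in (.098,.104): print(plane(W,(255,223.5),z))
"
```

```text
[0.63575337 0.29533889 0.098     ]
[0.63295007 0.29610556 0.104     ]
```

View pics/w3z.png

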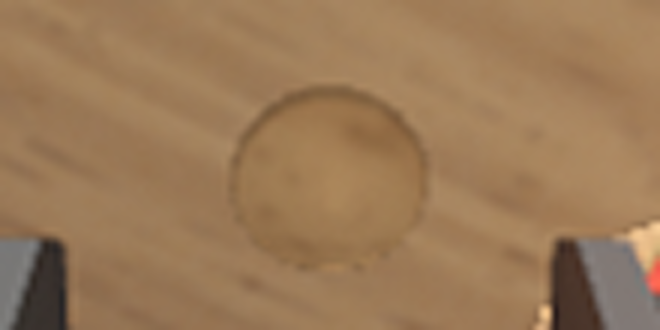

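Call:
step_arm --pt "5 1 0 0.6 0.7 0" --pt "5 1 0 0 0 0" --pt "0 0 3 0 0 0" --pt "0 0 3 0 0 0" --pt "0 0 0 0 0 0"

```text
clock: 4.42
position: [0.6343, 0.2962, 0.1025]
ee_rot: [0.161, 0.987, 0.001, -0.0]
ft_force: [0.6, -0.5, 0.4]
grip_width: 0.525
```

```bash
python3 -c "
from h import *
to(.6355,.2952,.09)"
```

```text
clk 4.42 pos [0.6343 0.2962 0.1025] F [ 0.55 -0.51  0.36] grip 44.9 d_mm [-1.4 -0.6 12.4] rot [ 0.05 -0.04  0.  ] yawy 71.5
```

Call:
step_arm --pt "-1 -0.5 3 0 0 0" --pt "0 0 3 0 0 0" --pt "0 0 3 0 0 0" --pt "0 0 0 0 0 0" --jaw 36

```text
clock: 4.92
position: [0.6353, 0.2949, 0.0926]
ee_rot: [0.161, 0.987, 0.0, -0.0]
ft_force: [0.2, 0.7, -0.5]
grip_width: 0.418
```

```bash
python3 -c "
from h import *
to(.6355,.2952,.09)
cv2.imwrite('pics/w4.png',cv2.resize(manip.camera('wrist')[150:300,150:360],None,fx=3.5,fy=3.5,interpolation=cv2.INTER_CUBIC));cv2.imwrite('pics/s4.png',cv2.resize(manip.camera('scene')[150:250,110:260],None,fx=5,fy=5,interpolation=cv2.INTER_CUBIC))"
```

```text
clk 4.92 pos [0.6353 0.2949 0.0926] F [ 0.17  0.72 -0.49] grip 35.7 d_mm [-0.1  0.3  2.6] rot [ 0.03 -0.04  0.  ] yawy 71.5
```

View pics/w4.png

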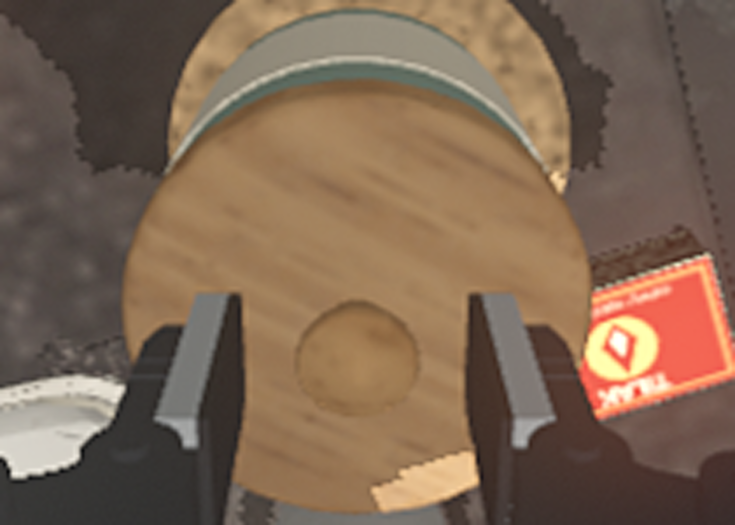

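View pics/s4.png

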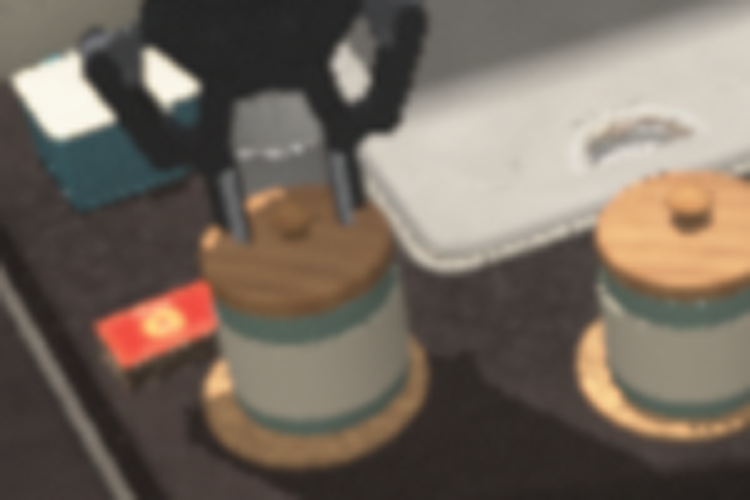

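Knob is centred between the pads (wrist zoom (357,358), pads at 240 and 470). I'll close now.

Call:
step_arm --pt "0 0 2 0 0 0" --pt "0 0 0 0 0 0" --pt "0 0 0 0 0 0" --pt "0 0 0 0 0 0" --pt "0 0 0 0 0 0" --pt "0 0 0 0 0 0" --jaw 12 --force 50

```text
clock: 5.78
position: [0.6357, 0.2953, 0.0915]
ee_rot: [0.161, 0.987, 0.001, 0.0]
ft_force: [-0.4, -0.5, 1.0]
grip_width: 0.188
```

```bash
python3 -c "
from h import *
to(.6355,.2952,.09)
cv2.imwrite('pics/w5.png',cv2.resize(manip.camera('wrist')[150:300,150:360],None,fx=3.5,fy=3.5,interpolation=cv2.INTER_CUBIC))"
```

```text
clk 5.78 pos [0.6357 0.2953 0.0915] F [-0.45 -0.5   1.01] grip 16.1 d_mm [ 0.2 -0.1  1.5] rot [ 0.1   0.02 -0.  ] yawy 71.5
```

View pics/w5.png

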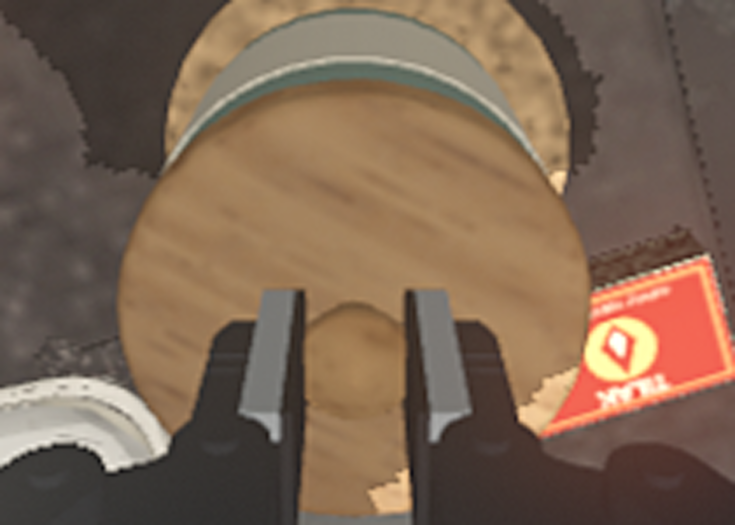

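Call:
step_arm --pt "0 0 0 0 0 0" --pt "0 0 0 0 0 0" --pt "0 0 -3 0 0 0" --pt "0 0 -4 0 0 0" --pt "0 0 -5 0 0 0" --pt "0 0 0 0 0 0" --pt "0 0 0 0 0 0"

```text
clock: 6.7
position: [0.6347, 0.2948, 0.1027]
ee_rot: [0.161, 0.987, -0.0, -0.001]
ft_force: [0.3, -0.4, -3.1]
grip_width: 0.185
```

```bash
python3 -c "
from h import *
to(.6355,.2952,.09)
cv2.imwrite('pics/s6.png',cv2.resize(manip.camera('scene')[150:250,110:260],None,fx=5,fy=5,interpolation=cv2.INTER_CUBIC))"
```

```text
clk 6.7 pos [0.6347 0.2948 0.1027] F [ 0.32 -0.41 -3.1 ] grip 15.8 d_mm [-0.6  0.7 12.7] rot [-0.02 -0.1  -0.  ] yawy 71.5
```

View pics/s6.png

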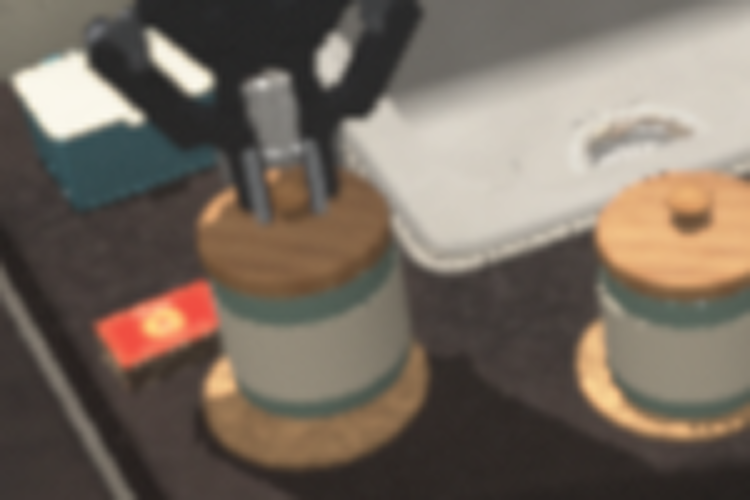

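The left tin is off its coaster and level at about 3 N. I'll lift it higher and hold.

Call:
step_arm --pt "0 0 -8 0 0 0" --pt "0 0 -12 0 0 0" --pt "0 0 -12 0 0 0" --pt "0 0 -12 0 0 0" --pt "0 0 -12 0 0 0" --pt "0 0 -8 0 0 0" --pt "0 0 -3 0 0 0" --pt "0 0 0 0 0 0" --pt "0 0 0 0 0 0" --pt "0 0 0 0 0 0" --pt "0 0 0 0 0 0" --pt "0 0 0 0 0 0" --pt "0 0 0 0 0 0"

```text
clock: 8.38
position: [0.6347, 0.2946, 0.1742]
ee_rot: [0.161, 0.987, -0.0, -0.001]
ft_force: [-0.9, 0.2, -3.8]
grip_width: 0.178
```

```bash
python3 -c "
from h import *
to(.6357,.2953,.0915)
cv2.imwrite('pics/s7.png',cv2.resize(manip.camera('scene')[120:250,100:260],None,fx=4,fy=4,interpolation=cv2.INTER_CUBIC));to(.6357,.2953,.0915)"
```

```text
clk 8.38 pos [0.6347 0.2946 0.1742] F [-0.87  0.22 -3.81] grip 15.2 d_mm [-0.9  1.  82.7] rot [-0.05 -0.11 -0.  ] yawy 71.5
clk 8.43 pos [0.6347 0.2946 0.1742] F [ 0.62 -0.14 -2.89] grip 15.5 d_mm [-0.9  1.  82.7] rot [-0.04 -0.11 -0.  ] yawy 71.5
```

View pics/s7.png

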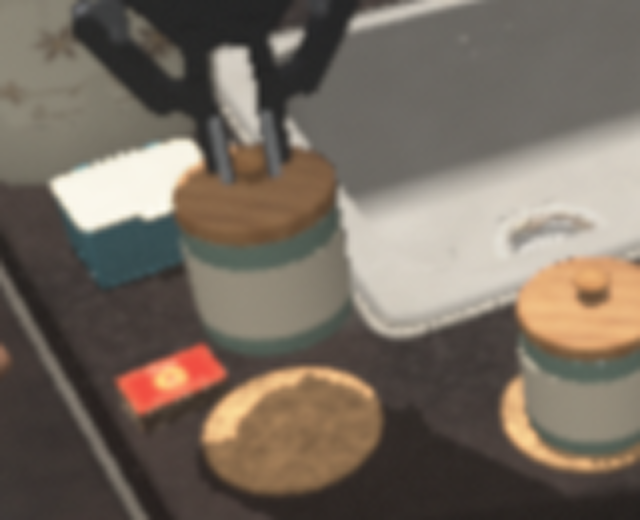

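It hangs level and clear at about 3.3 N, so it is a light one. Setting it back.

Call:
step_arm --pt "-1 1 8 0 0 0" --pt "0 0 15 0 0 0" --pt "0 0 15 0 0 0" --pt "0 0 15 0 0 0" --pt "0 0 12 0 0 0" --pt "0 0 6 0 0 0" --pt "0 0 3 0 0 0" --pt "0 0 0 0 0 0"

```text
clock: 9.43
position: [0.6352, 0.295, 0.0934]
ee_rot: [0.161, 0.987, -0.001, -0.002]
ft_force: [0.1, -0.0, -2.2]
grip_width: 0.184
```

```bash
python3 -c "
from h import *
to(.6357,.2953,.0915)"
```

```text
clk 9.43 pos [0.6352 0.295  0.0934] F [ 0.14 -0.01 -2.21] grip 15.7 d_mm [-0.4  0.5  1.9] rot [-0.14 -0.19 -0.  ] yawy 71.5
```

Call:
step_arm --pt "-0.3 0.4 1 0 0 0" --pt "0 0 1 0 0 0" --pt "0 0 0.5 0 0 0" --pt "0 0 0 0 0 0"

```text
clock: 9.93
position: [0.6364, 0.2956, 0.0923]
ee_rot: [0.161, 0.987, -0.0, -0.001]
ft_force: [-0.0, 0.4, -2.8]
grip_width: 0.186
```

```bash
python3 -c "
from h import *
to(.6357,.2953,.0915)"
```

```text
clk 9.93 pos [0.6364 0.2956 0.0923] F [-0.04  0.42 -2.82] grip 15.9 d_mm [ 0.5 -0.5  0.8] rot [-0.04 -0.1  -0.  ] yawy 71.5
```

Call:
step_arm --pt "0.5 -0.5 1.5 0 0 0" --pt "0 0 1.5 0 0 0" --pt "0 0 0 0 0 0"

```text
clock: 10.3
position: [0.6365, 0.2958, 0.092]
ee_rot: [0.161, 0.987, 0.001, 0.0]
ft_force: [-0.2, -0.5, -2.8]
grip_width: 0.181
```

```bash
python3 -c "
from h import *
to(.6357,.2953,.0915)"
```

```text
clk 10.3 pos [0.6365 0.2958 0.092 ] F [-0.18 -0.54 -2.75] grip 15.4 d_mm [ 0.6 -0.7  0.5] rot [ 0.1 -0.   0. ] yawy 71.5
```

Call:
step_arm --pt "0 0 3 0 0 0" --pt "0 0 2 0 0 0" --pt "0 0 0 0 0 0"

```text
clock: 10.68
position: [0.638, 0.2965, 0.0923]
ee_rot: [0.161, 0.987, 0.003, 0.002]
ft_force: [-0.3, 0.3, -2.5]
grip_width: 0.185
```

```bash
python3 -c "
from h import *
to(.6357,.2953,.0915)"
```

```text
clk 10.68 pos [0.638  0.2965 0.0923] F [-0.31  0.28 -2.54] grip 15.8 d_mm [ 1.8 -1.9  0.8] rot [ 0.34  0.18 -0.  ] yawy 71.5
```

```bash
python3 -c "
from h import *
cv2.imwrite('pics/s8.png',cv2.resize(manip.camera('scene')[120:250,100:260],None,fx=4,fy=4,interpolation=cv2.INTER_CUBIC));o=manip.get_obs();print(o['joint_pos'].round(3),o['joint_velocities'].round(4),o['tau'].round(2),o['torque'])"
```

```text
[-0.642  0.598  0.208  1.398 -0.13   1.152  0.831] [ 0.0008  0.0094  0.0004  0.0052  0.0005 -0.0046  0.0019] [-1.000e-01 -7.712e+01  6.190e+00 -3.736e+01 -1.000e-02  9.000e-02
  0.000e+00] [-0.0012577  -0.02281275  0.0239392 ]
```

View pics/s8.png

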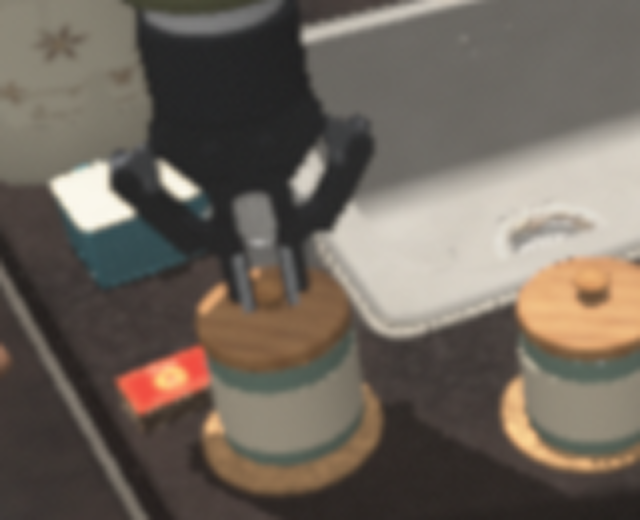

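Call:
step_arm --pt "2 -2 3 0.3 0.2 0" --pt "0 0 4 0 0 0" --pt "0 0 4 0 0 0" --pt "0 0 0 0 0 0"

```text
clock: 11.22
position: [0.6408, 0.2976, 0.0928]
ee_rot: [0.161, 0.987, 0.005, 0.006]
ft_force: [-0.8, 0.7, -3.6]
grip_width: 0.185
```

```bash
python3 -c "
from h import *
for k in range(3): to(.6357,.2953,.0915);manip.camera('top')
cv2.imwrite('pics/s9.png',cv2.resize(manip.camera('scene')[120:250,100:260],None,fx=4,fy=4,interpolation=cv2.INTER_CUBIC))"
```

```text
clk 11.22 pos [0.6408 0.2976 0.0928] F [-0.76  0.68 -3.63] grip 15.8 d_mm [ 4.1 -3.8  1.2] rot [ 0.71  0.58 -0.  ] yawy 71.5
clk 11.28 pos [0.6408 0.2977 0.0926] F [ 0.67 -0.34 -2.07] grip 15.7 d_mm [ 4.1 -3.9  1. ] rot [ 0.7   0.58 -0.  ] yawy 71.5
clk 11.32 pos [0.6405 0.2976 0.0918] F [ 0.6  -0.03 -3.4 ] grip 15.7 d_mm [ 3.9 -3.7  0.2] rot [ 0.66  0.54 -0.  ] yawy 71.5
```

View pics/s9.png

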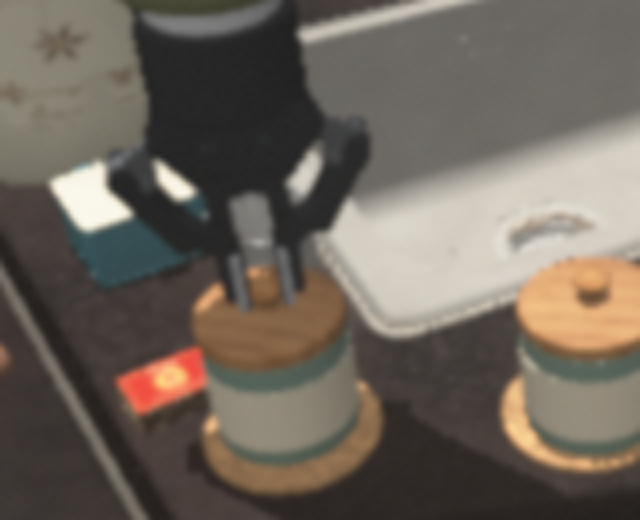

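Call:
step_arm --pt "4 -4 -1 0.7 0.6 0"

```text
clock: 11.55
position: [0.6359, 0.2961, 0.093]
ee_rot: [0.161, 0.987, 0.0, -0.0]
ft_force: [2.9, 3.4, -1.5]
grip_width: 0.182
```

```bash
python3 -c "
from h import *
for k in range(5): to(.6357,.2953,.0915);manip.camera('top')
"
```

```text
clk 11.55 pos [0.6359 0.2961 0.093 ] F [ 2.91  3.37 -1.46] grip 15.6 d_mm [-0.1 -0.9  1.5] rot [ 0.05 -0.02  0.  ] yawy 71.5
clk 11.6 pos [0.6349 0.2956 0.0926] F [-0.43  0.35 -2.54] grip 15.8 d_mm [-0.8 -0.   1.1] rot [-0.08 -0.13 -0.  ] yawy 71.5
clk 11.65 pos [0.6346 0.2953 0.0922] F [-3.3   1.13  4.31] grip 15.7 d_mm [-1.   0.3  0.7] rot [-0.1  -0.16 -0.  ] yawy 71.5
clk 11.7 pos [0.6346 0.2954 0.0922] F [-2.77  0.74  3.03] grip 15.8 d_mm [-1.1  0.3  0.7] rot [-0.1  -0.16 -0.  ] yawy 71.5
clk 11.75 pos [0.6347 0.2954 0.0922] F [-2.19 -0.    3.33] grip 15.7 d_mm [-1.   0.2  0.7] rot [-0.08 -0.15 -0.  ] yawy 71.5
```

Contact is felt at z=0.092 with Fz +3 N and the tilt under 0.2°, so the tin is seated. I'll open and rise.

Call:
step_arm --pt "0 0 0 0 0 0" --pt "0 0 0 0 0 0" --pt "0 0 0 0 0 0" --pt "0 0 -4 0 0 0" --pt "0 0 -8 0 0 0" --pt "0 0 -15 0 0 0" --pt "0 0 -25 0 0 0" --pt "0 0 -25 0 0 0" --pt "0 0 -15 0 0 0" --jaw 45

```text
clock: 12.92
position: [0.6353, 0.2944, 0.1895]
ee_rot: [0.161, 0.987, -0.001, -0.001]
ft_force: [0.7, 0.1, -0.5]
grip_width: 0.527
```

```bash
python3 -c "
from h import *
for k in range(2): to(.548,.1515,.19);manip.camera('top')
cv2.imwrite('pics/s10.png',cv2.resize(manip.camera('scene')[120:250,100:260],None,fx=4,fy=4,interpolation=cv2.INTER_CUBIC))
cv2.imwrite('pics/t10.png',cv2.resize(manip.camera('top')[130:260,135:335],None,fx=4,fy=4,interpolation=cv2.INTER_CUBIC))
"
```

```text
clk 12.93 pos [0.6353 0.2944 0.1895] F [ 0.7   0.07 -0.55] grip 45.0 d_mm [ 3.730e+01 -1.633e+02 -1.000e-01] rot [-0.12 -0.09 -0.  ] yawy 71.5
clk 12.97 pos [0.6359 0.2948 0.1914] F [ 0.47 -0.29  2.51] grip 45.2 d_mm [  37.8 -163.8    1.5] rot [-0.02  0.    0.  ] yawy 71.5
```

View pics/s10.png

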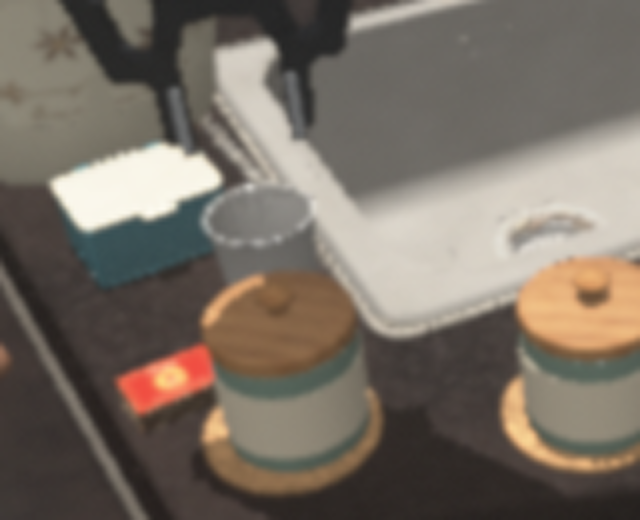

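The left tin stands on its coaster, upright, knob at about (275,295). On to the middle tin.

Call:
step_arm --pt "4 -15 0 0 0 0" --pt "7 -30 0 0 0 0" --pt "7 -30 0 0 0 0" --pt "7 -30 0 0 0 0" --pt "7 -30 0 0 0 0" --pt "4 -18 0 0 0 0"

```text
clock: 13.88
position: [0.5454, 0.1567, 0.1785]
ee_rot: [0.16, 0.987, -0.006, -0.008]
ft_force: [-0.2, -0.3, -0.0]
grip_width: 0.528
```

```bash
python3 -c "
from h import *
for k in range(3): to(.548,.1515,.16);manip.camera('top')
import pickle
i=manip.camera_info('wrist');im=manip.camera('wrist');cv2.imwrite('pics/w11.png',im);pickle.dump(i,open('w11.pkl','wb'))
"
```

```text
clk 13.88 pos [0.5454 0.1567 0.1785] F [-0.25 -0.33 -0.  ] grip 45.1 d_mm [-4.4 -3.8 18.5] rot [-0.77 -0.76 -0.01] yawy 71.6
clk 13.93 pos [0.5448 0.1545 0.1784] F [ 2.02 -2.21 -0.59] grip 45.5 d_mm [-4.3 -1.6 18.4] rot [-0.83 -0.78 -0.01] yawy 71.5
clk 13.97 pos [0.5456 0.1561 0.1787] F [0.55 0.07 0.25] grip 44.8 d_mm [-4.  -3.3 18.7] rot [-0.77 -0.75 -0.01] yawy 71.5
```

View pics/w11.png

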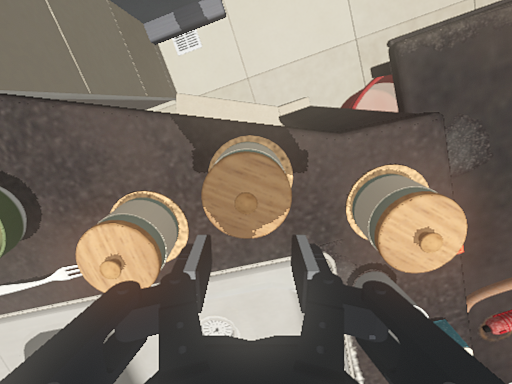

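Middle knob at (246,202), right at (110,267), left at (431,240).

```bash
python3 -c "
from h import *
import pickle
i=pickle.load(open('w11.pkl','rb'))
for uv in ((246,202),(110,267),(431,240)): print(plane(i,uv,.098),plane(i,uv,.104))
cv2.imwrite('pics/w11z.png',cv2.resize(cv2.imread('pics/w11.png')[175:230,200:295],None,fx=6,fy=6,interpolation=cv2.INTER_CUBIC))"
```

```text
[0.54674858 0.15172951 0.098     ] [0.54473376 0.15259883 0.104     ]
[0.56806134 0.01209047 0.098     ] [0.5654757  0.01669978 0.104     ]
[0.63089752 0.29468035 0.098     ] [0.62662892 0.29172099 0.104     ]
```

View pics/w11z.png

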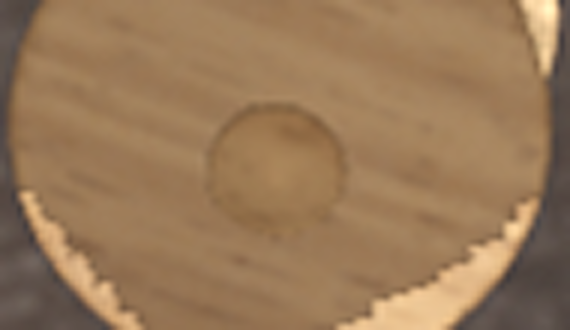

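Call:
step_arm --pt "-3 -4 12 -0.8 -0.8 0" --pt "0 0 15 0 0 0" --pt "0 0 15 0 0 0" --pt "0 0 12 0 0 0" --pt "0 0 5 0 0 0"

```text
clock: 14.7
position: [0.5482, 0.1581, 0.1153]
ee_rot: [0.157, 0.988, 0.001, -0.0]
ft_force: [-0.0, -0.1, 0.7]
grip_width: 0.531
```

```bash
python3 -c "
from h import *
for k in range(3): to(.547,.1517,.095);manip.camera('top')
i=manip.camera_info('wrist');im=manip.camera('wrist');cv2.imwrite('pics/w12.png',cv2.resize(im[150:300,150:360],None,fx=3.5,fy=3.5,interpolation=cv2.INTER_CUBIC))
print(proj(i,np.array([.547,.1517,.098])))
"
```

```text
clk 14.7 pos [0.5482 0.1581 0.1153] F [-0.01 -0.12  0.67] grip 45.3 d_mm [-0.8 -6.4 20.3] rot [ 0.07 -0.02  0.  ] yawy 71.9
clk 14.75 pos [0.548 0.158 0.115] F [-1.46  0.73 -0.88] grip 45.1 d_mm [-1.  -6.3 20. ] rot [ 0.05 -0.03  0.  ] yawy 71.9
clk 14.8 pos [0.5483 0.1579 0.1158] F [0.22 0.2  0.39] grip 44.9 d_mm [-0.7 -6.3 20.8] rot [ 0.07 -0.    0.  ] yawy 71.9
[241.1444053  232.44198979]
```

View pics/w12.png

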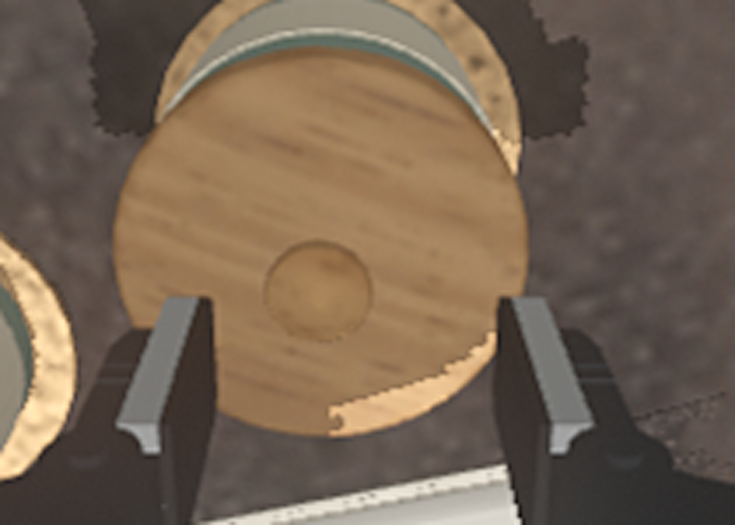

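The knob is at (240.9,233.1) px, 1 px from the prediction. I'll shift by 6 mm and go down.

Call:
step_arm --pt "-0.5 -6 0 0 0 0" --pt "0 0 5 0 0 0" --pt "0 0 5 0 0 0" --pt "0 0 4 0 0 0" --jaw 38

```text
clock: 15.4
position: [0.5482, 0.1517, 0.1035]
ee_rot: [0.157, 0.988, 0.002, 0.002]
ft_force: [0.2, 0.7, 0.9]
grip_width: 0.441
```

```bash
python3 -c "
from h import *
for k in range(3): to(.547,.1517,.092);manip.camera('top')
"
```

```text
clk 15.4 pos [0.5482 0.1517 0.1035] F [0.22 0.75 0.89] grip 37.7 d_mm [ 1.2 -0.4 11.5] rot [ 0.24  0.19 -0.  ] yawy 71.9
clk 15.45 pos [0.548  0.1516 0.103 ] F [-1.01  0.23 -1.19] grip 37.7 d_mm [ 1.  -0.3 11. ] rot [ 0.21  0.15 -0.  ] yawy 71.9
clk 15.5 pos [0.5479 0.1516 0.1032] F [-0.54 -0.79  0.12] grip 38.0 d_mm [ 0.9 -0.3 11.2] rot [ 0.21  0.15 -0.  ] yawy 71.9
```

Call:
step_arm --pt "1 0 4 0.2 0.1 0" --pt "0 0 4 0 0 0" --pt "0 0 4 0 0 0"

```text
clock: 15.92
position: [0.5474, 0.1523, 0.0911]
ee_rot: [0.157, 0.988, 0.0, 0.001]
ft_force: [-0.8, 0.1, 0.4]
grip_width: 0.443
```

```bash
python3 -c "
from h import *
for k in range(3): to(.547,.1517,.092);manip.camera('top')
i=manip.camera_info('wrist');im=manip.camera('wrist');cv2.imwrite('pics/w13.png',cv2.resize(im[150:300,150:360],None,fx=3.5,fy=3.5,interpolation=cv2.INTER_CUBIC))
"
```

```text
clk 15.93 pos [0.5474 0.1523 0.0911] F [-0.76  0.12  0.43] grip 37.8 d_mm [ 0.2 -0.7 -0.9] rot [ 0.03  0.09 -0.  ] yawy 71.9
clk 15.97 pos [0.547  0.1522 0.0905] F [ 0.15 -0.3  -0.55] grip 37.9 d_mm [-0.1 -0.5 -1.5] rot [ 0.    0.05 -0.  ] yawy 71.9
clk 16.02 pos [0.547  0.1522 0.0908] F [-0.2  -0.56 -0.16] grip 38.2 d_mm [-0.1 -0.5 -1.2] rot [ 0.    0.05 -0.  ] yawy 71.9
```

View pics/w13.png

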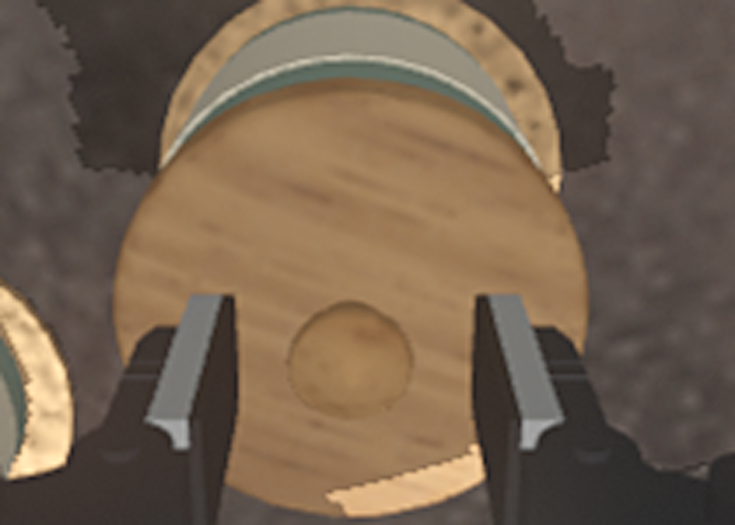

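Knob centred at (350,360) between the pads (237, 473). Closing, then lifting.

Call:
step_arm --pt "0 -0.7 0 0 0 0" --pt "0 0 0 0 0 0" --pt "0 0 0 0 0 0" --pt "0 0 0 0 0 0" --pt "0 0 0 0 0 0" --pt "0 0 0 0 0 0" --pt "0 0 0 0 0 0" --jaw 12 --force 60

```text
clock: 17.0
position: [0.5472, 0.1515, 0.0918]
ee_rot: [0.157, 0.988, 0.0, 0.001]
ft_force: [-1.2, -0.2, 1.4]
grip_width: 0.17
```

```bash
python3 -c "
from h import *
for k in range(2): to(.547,.1517,.092);manip.camera('top')
"
```

```text
clk 17.0 pos [0.5472 0.1515 0.0918] F [-1.19 -0.24  1.43] grip 14.5 d_mm [ 0.3  0.1 -0.2] rot [ 0.05  0.09 -0.  ] yawy 71.9
clk 17.05 pos [0.5472 0.1515 0.0918] F [-0.21 -0.02  0.89] grip 14.8 d_mm [ 0.3  0.1 -0.2] rot [ 0.05  0.09 -0.  ] yawy 71.9
```

Call:
step_arm --pt "0 0 -3 0 0 0" --pt "0 0 -4 0 0 0" --pt "0 0 -6 0 0 0" --pt "0 0 -10 0 0 0" --pt "0 0 -12 0 0 0" --pt "0 0 -12 0 0 0" --pt "0 0 -12 0 0 0" --pt "0 0 -12 0 0 0" --pt "0 0 -8 0 0 0" --pt "0 0 -3 0 0 0" --pt "0 0 0 0 0 0" --pt "0 0 0 0 0 0" --pt "0 0 0 0 0 0" --pt "0 0 0 0 0 0"

```text
clock: 18.85
position: [0.5464, 0.1512, 0.1788]
ee_rot: [0.157, 0.988, -0.0, 0.0]
ft_force: [-0.2, -0.2, -3.3]
grip_width: 0.178
```

```bash
python3 -c "
from h import *
for k in range(4): to(.5472,.1515,.0918);manip.camera('top')
cv2.imwrite('pics/s14.png',cv2.resize(manip.camera('scene')[100:250,150:330],None,fx=4,fy=4,interpolation=cv2.INTER_CUBIC))
"
```

```text
clk 18.85 pos [0.5464 0.1512 0.1788] F [-0.19 -0.23 -3.34] grip 15.2 d_mm [-0.6  0.5 87. ] rot [-0.01  0.03  0.  ] yawy 71.9
clk 18.9 pos [0.5464 0.1513 0.1788] F [-0.37  0.43 -2.73] grip 15.2 d_mm [-0.6  0.5 87. ] rot [-0.01  0.03  0.  ] yawy 71.9
clk 18.95 pos [0.5465 0.1513 0.1789] F [-0.19 -0.46 -1.58] grip 15.7 d_mm [-0.5  0.4 87.1] rot [-0.01  0.04  0.  ] yawy 71.9
clk 19.0 pos [0.5465 0.1513 0.179 ] F [-0.2   0.08 -2.3 ] grip 15.2 d_mm [-0.5  0.4 87.2] rot [-0.    0.04  0.  ] yawy 71.9
```

View pics/s14.png

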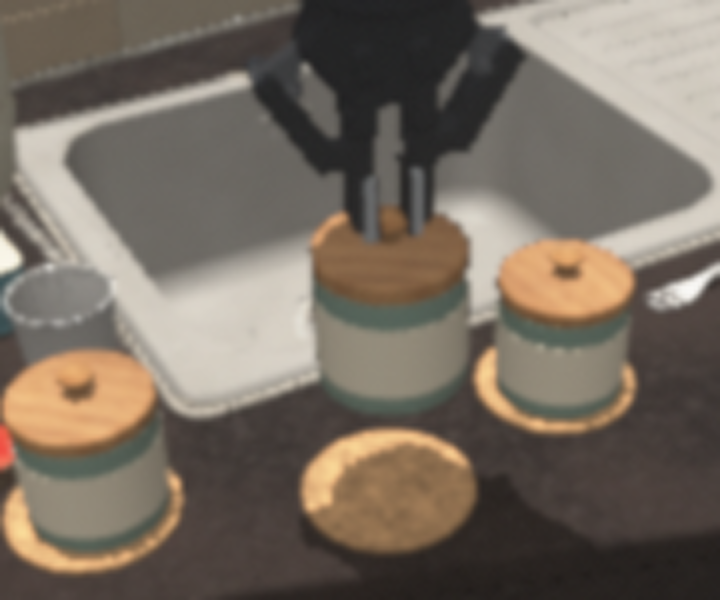

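The middle tin is lifted clear and level at about 2.6 N, so it is light too. Setting it back.

Call:
step_arm --pt "0 0 8 0 0 0" --pt "0 0 15 0 0 0" --pt "0 0 15 0 0 0" --pt "0 0 15 0 0 0" --pt "0 0 14 0 0 0" --pt "0 0 8 0 0 0" --pt "0 0 4 0 0 0"

```text
clock: 19.98
position: [0.5458, 0.151, 0.0932]
ee_rot: [0.157, 0.988, -0.001, -0.0]
ft_force: [0.1, -0.0, -3.3]
grip_width: 0.176
```

```bash
python3 -c "
from h import *
for k in range(4): to(.5472,.1515,.0918);manip.camera('top')
"
```

```text
clk 19.98 pos [0.5458 0.151  0.0932] F [ 0.1  -0.04 -3.28] grip 15.1 d_mm [-1.2  0.9  1.4] rot [-0.08 -0.04 -0.  ] yawy 71.9
clk 20.02 pos [0.5456 0.151  0.0928] F [ 0.68 -0.14 -3.41] grip 15.3 d_mm [-1.4  1.   1. ] rot [-0.1  -0.06 -0.  ] yawy 71.9
clk 20.07 pos [0.5458 0.151  0.0934] F [ 0.1  -0.24 -1.76] grip 15.1 d_mm [-1.2  0.9  1.6] rot [-0.08 -0.04 -0.  ] yawy 71.9
clk 20.12 pos [0.546  0.1511 0.0939] F [-0.17 -0.06 -2.11] grip 15.1 d_mm [-1.   0.7  2.1] rot [-0.05 -0.02 -0.  ] yawy 71.9
```

Call:
step_arm --pt "-1 0.5 3 0 0 0"

```text
clock: 20.3
position: [0.5479, 0.1515, 0.0919]
ee_rot: [0.157, 0.988, 0.0, 0.001]
ft_force: [1.5, -1.6, 10.8]
grip_width: 0.174
```

```bash
python3 -c "
from h import *
for k in range(4): to(.5472,.1515,.0918);manip.camera('top')
"
```

```text
clk 20.3 pos [0.5479 0.1515 0.0919] F [ 1.45 -1.64 10.77] grip 14.9 d_mm [ 0.6 -0.2  0.1] rot [ 0.03  0.07 -0.  ] yawy 71.9
clk 20.35 pos [0.5481 0.1514 0.0918] F [ 0.34 -0.45  0.  ] grip 14.7 d_mm [ 0.9 -0.2  0. ] rot [ 0.03  0.09 -0.  ] yawy 71.9
clk 20.4 pos [0.548  0.1514 0.0918] F [0.79 0.19 0.54] grip 14.7 d_mm [ 0.8 -0.2  0. ] rot [ 0.02  0.08 -0.  ] yawy 71.9
clk 20.45 pos [0.548  0.1514 0.0918] F [ 1.16 -0.43  0.73] grip 15.0 d_mm [ 0.8 -0.2  0. ] rot [ 0.02  0.08 -0.  ] yawy 71.9
```

Seated (z back to 0.0918, weight off the wrist). I'll release.

Call:
step_arm --pt "0 0 0 0 0 0" --pt "0 0 0 0 0 0" --pt "0 0 0 0 0 0" --pt "0 0 -4 0 0 0" --pt "0 0 -8 0 0 0" --pt "0 0 -15 0 0 0" --pt "0 0 -25 0 0 0" --pt "0 0 -25 0 0 0" --pt "0 0 -15 0 0 0" --jaw 45

```text
clock: 21.62
position: [0.5477, 0.1515, 0.1899]
ee_rot: [0.157, 0.988, 0.0, 0.001]
ft_force: [-0.5, 0.9, -0.5]
grip_width: 0.531
```

```bash
python3 -c "
from h import *
for k in range(2): to(.5695,.0105,.17);manip.camera('top')
cv2.imwrite('pics/s15.png',cv2.resize(manip.camera('scene')[100:250,150:330],None,fx=4,fy=4,interpolation=cv2.INTER_CUBIC))
"
```

```text
clk 21.62 pos [0.5477 0.1515 0.1899] F [-0.46  0.91 -0.47] grip 45.3 d_mm [ -64.5 -127.2   19.9] rot [ 0.05  0.1  -0.  ] yawy 71.9
clk 21.68 pos [0.5484 0.1517 0.1916] F [0.94 0.37 2.05] grip 45.1 d_mm [ -63.9 -127.7   21.5] rot [ 0.14  0.19 -0.  ] yawy 71.9
```

View pics/s15.png

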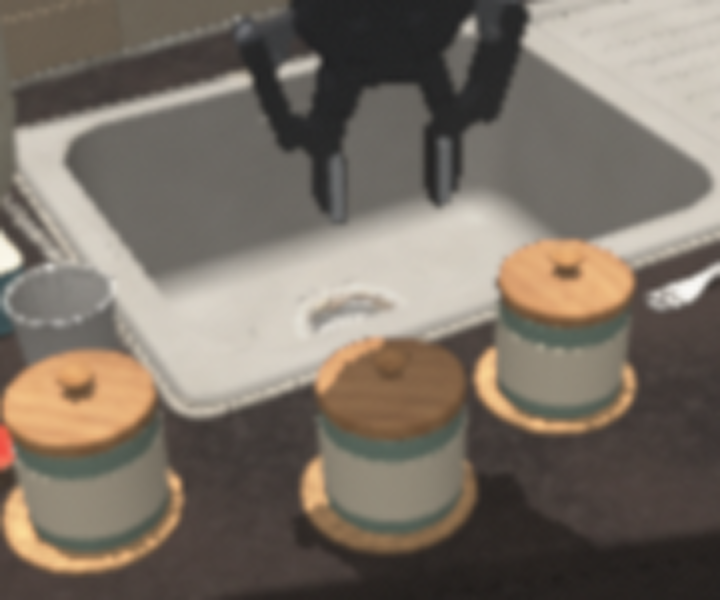

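The middle tin stands on its coaster (base near (395,520) in the zoom). The right tin comes next.

Call:
step_arm --pt "-10 -18 0 0 0 0" --pt "-15 -30 0 0 0 0" --pt "-15 -30 0 0 0 0" --pt "-15 -30 0 0 0 0" --pt "-10 -18 0 0 0 0"

```text
clock: 22.4
position: [0.5677, 0.0095, 0.1822]
ee_rot: [0.155, 0.988, -0.001, -0.004]
ft_force: [-0.5, -0.2, 0.2]
grip_width: 0.533
```

```bash
python3 -c "
from h import *
for k in range(3): to(.5695,.0105,.12);manip.camera('top')
import pickle
i=manip.camera_info('wrist');im=manip.camera('wrist');cv2.imwrite('pics/w16.png',im);pickle.dump(i,open('w16.pkl','wb'));print(proj(i,np.array([.5695,.0105,.098])))
"
```

```text
clk 22.4 pos [0.5677 0.0095 0.1822] F [-0.48 -0.19  0.17] grip 45.5 d_mm [-1.8  1.7 62.2] rot [-0.22 -0.38 -0.  ] yawy 72.2
clk 22.45 pos [0.5679 0.0067 0.1821] F [-0.57 -2.67 -0.3 ] grip 44.7 d_mm [-0.8  4.4 62.1] rot [-0.29 -0.36 -0.  ] yawy 72.0
clk 22.5 pos [0.5678 0.0086 0.1822] F [ 0.07 -0.32  0.04] grip 45.1 d_mm [-1.4  2.6 62.2] rot [-0.25 -0.36 -0.  ] yawy 72.0
[252.10520809 199.25848199]
```

View pics/w16.png

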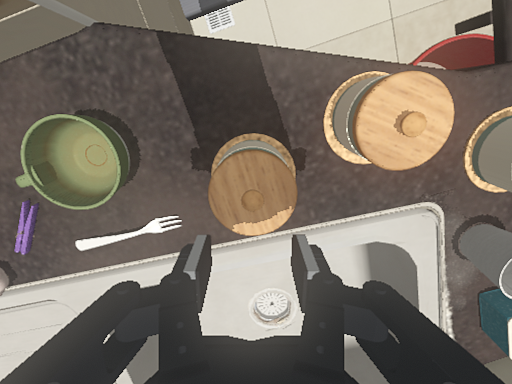

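Right knob at (252,200), matching the predicted (252.1,199.3). Descending on (0.569,0.0105).

Call:
step_arm --pt "-1 2 12 -0.3 -0.4 0" --pt "0 0 15 0 0 0" --pt "0 0 15 0 0 0" --pt "0 0 15 0 0 0" --pt "0 0 6 0 0 0" --jaw 38

```text
clock: 23.22
position: [0.5681, 0.0175, 0.1134]
ee_rot: [0.152, 0.988, 0.001, -0.001]
ft_force: [1.1, 0.6, -0.0]
grip_width: 0.443
```

```bash
python3 -c "
from h import *
for k in range(3): to(.5695,.0105,.091);manip.camera('top')
i=manip.camera_info('wrist');im=manip.camera('wrist');cv2.imwrite('pics/w17.png',cv2.resize(im[150:300,150:360],None,fx=3.5,fy=3.5,interpolation=cv2.INTER_CUBIC))
print((proj(i,np.array([.5695,.0105,.098]))-150)*3.5)
"
```

```text
clk 23.23 pos [0.5681 0.0175 0.1134] F [ 1.14  0.61 -0.04] grip 37.8 d_mm [-3.5 -6.3 22.4] rot [ 0.14 -0.1   0.  ] yawy 72.5
clk 23.27 pos [0.5679 0.0175 0.113 ] F [-1.47 -0.93 -0.38] grip 38.0 d_mm [-3.7 -6.2 22. ] rot [ 0.13 -0.13  0.  ] yawy 72.5
clk 23.32 pos [0.5682 0.0174 0.114 ] F [ 0.34  0.07 -0.3 ] grip 38.2 d_mm [-3.3 -6.3 23. ] rot [ 0.14 -0.08  0.  ] yawy 72.5
[319.42169595 305.15841434]
```

View pics/w17.png

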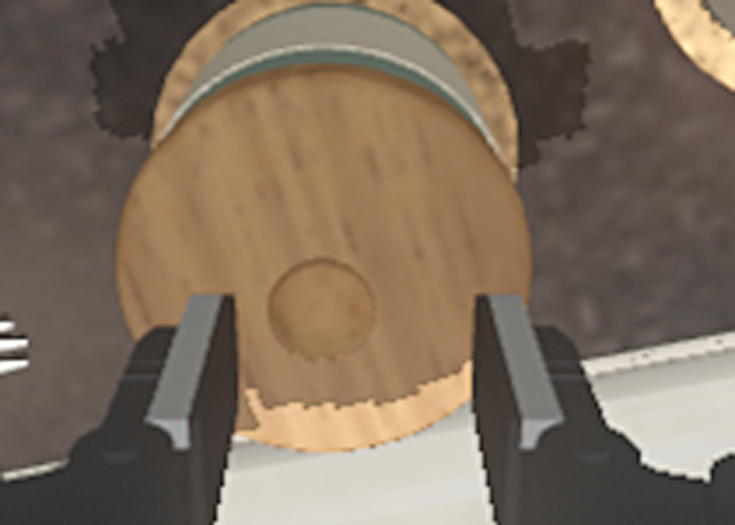

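The knob is at (322,309) against a predicted (319,305), about 1 mm off. Shifting and descending.

Call:
step_arm --pt "-2.5 -5.5 0 0 0 0" --pt "0 0 5 0 0 0" --pt "0 0 5 0 0 0" --pt "0 0 3 0 0 0"

```text
clock: 23.92
position: [0.5708, 0.0107, 0.103]
ee_rot: [0.152, 0.988, 0.002, 0.002]
ft_force: [0.4, 0.1, -0.6]
grip_width: 0.443
```

```bash
python3 -c "
from h import *
for k in range(3): to(.569,.0110,.091);manip.camera('top')
"
```

```text
clk 23.93 pos [0.5708 0.0107 0.103 ] F [ 0.4   0.08 -0.65] grip 37.8 d_mm [ 1.8 -0.3 12. ] rot [ 0.27  0.16 -0.  ] yawy 72.5
clk 23.98 pos [0.5706 0.0107 0.1026] F [-0.65  0.02 -0.15] grip 37.9 d_mm [ 1.6 -0.3 11.6] rot [ 0.26  0.14 -0.  ] yawy 72.5
clk 24.02 pos [0.5706 0.0108 0.1029] F [ 0.09 -0.06  0.25] grip 38.1 d_mm [ 1.7 -0.4 11.9] rot [ 0.26  0.14 -0.  ] yawy 72.5
```

Call:
step_arm --pt "1.5 0 4 0.3 0.1 0" --pt "0 0 4 0 0 0" --pt "0 0 3.5 0 0 0"

```text
clock: 24.45
position: [0.5695, 0.0115, 0.0912]
ee_rot: [0.152, 0.988, -0.0, 0.001]
ft_force: [1.0, -1.2, -0.3]
grip_width: 0.443
```

```bash
python3 -c "
from h import *
for k in range(2): to(.569,.011,.091);manip.camera('top')
im=manip.camera('wrist');cv2.imwrite('pics/w18.png',cv2.resize(im[150:300,150:360],None,fx=3.5,fy=3.5,interpolation=cv2.INTER_CUBIC))
"
```

```text
clk 24.45 pos [0.5695 0.0115 0.0912] F [ 0.97 -1.23 -0.29] grip 37.9 d_mm [ 0.3 -0.6  0.2] rot [-0.04  0.08  0.  ] yawy 72.5
clk 24.5 pos [0.5692 0.0116 0.0907] F [-0.71  0.6  -1.9 ] grip 38.2 d_mm [ 0.  -0.6 -0.3] rot [-0.05  0.04  0.  ] yawy 72.5
```

View pics/w18.png

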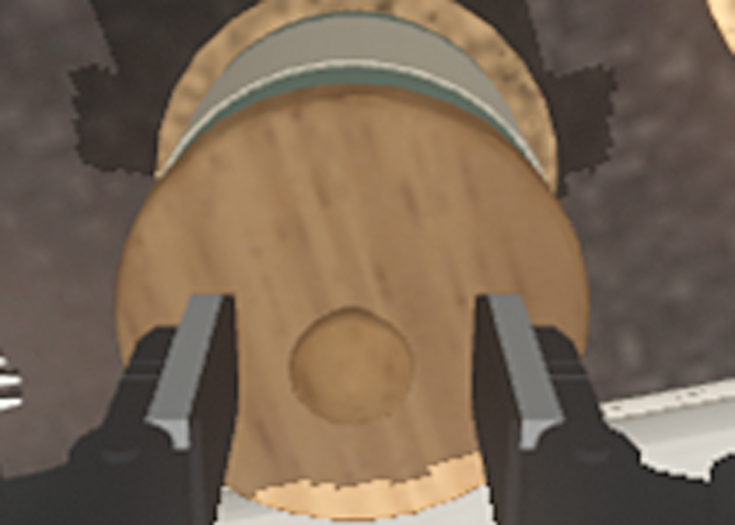

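Centred, knob at (352,365) between the pads. Closing with more grip, as this should be the heavy one.

Call:
step_arm --pt "0 -0.4 0 0 0 0" --pt "0 0 0 0 0 0" --pt "0 0 0 0 0 0" --pt "0 0 0 0 0 0" --pt "0 0 0 0 0 0" --pt "0 0 0 0 0 0" --pt "0 0 0 0 0 0" --pt "0 0 -3 0 0 0" --pt "0 0 -5 0 0 0" --pt "0 0 -7 0 0 0" --pt "0 0 -7 0 0 0" --pt "0 0 0 0 0 0" --jaw 10 --force 75

```text
clock: 26.1
position: [0.5678, 0.0109, 0.1135]
ee_rot: [0.152, 0.988, -0.001, -0.001]
ft_force: [-0.2, -0.7, -6.9]
grip_width: 0.166
```

```bash
python3 -c "
from h import *
for k in range(4): to(.5695,.0115,.23);manip.camera('top')
cv2.imwrite('pics/s19.png',cv2.resize(manip.camera('scene')[100:250,200:380],None,fx=4,fy=4,interpolation=cv2.INTER_CUBIC))
"
```

```text
clk 26.1 pos [0.5678 0.0109 0.1135] F [-0.22 -0.74 -6.95] grip 14.1 d_mm [  -1.2    0.9 -116.5] rot [-0.13 -0.11 -0.  ] yawy 72.5
clk 26.15 pos [0.5676 0.0109 0.1131] F [-0.01 -0.09 -6.38] grip 14.3 d_mm [  -1.3    0.9 -116.9] rot [-0.14 -0.14 -0.  ] yawy 72.5
clk 26.2 pos [0.5674 0.0109 0.1128] F [ 1.01  0.49 -6.45] grip 14.2 d_mm [  -1.5    0.9 -117.2] rot [-0.16 -0.17 -0.  ] yawy 72.5
clk 26.25 pos [0.5672 0.0109 0.1126] F [ 0.27 -0.95 -6.28] grip 14.2 d_mm [  -1.6    0.9 -117.4] rot [-0.17 -0.19 -0.  ] yawy 72.5
```

View pics/s19.png

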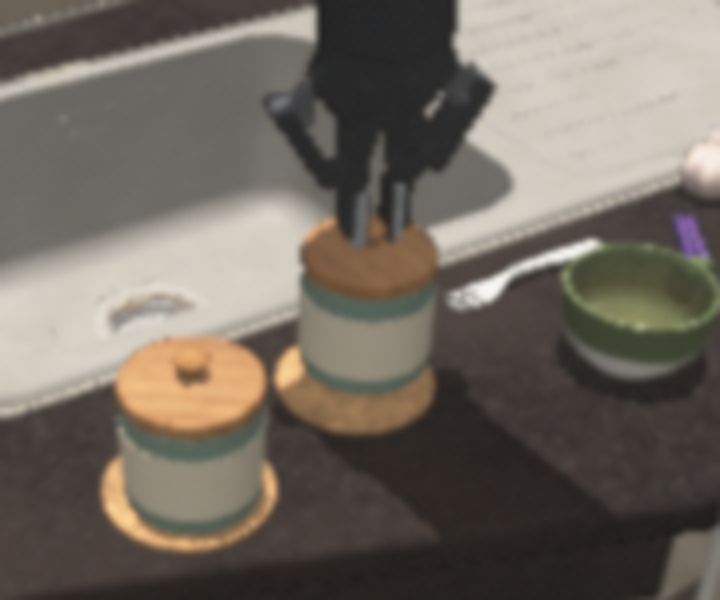

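About 6.5 N: this is the heavy one. Raising it so the base stands at about 15 cm.

Call:
step_arm --pt "-1 0.5 -8 0 0 0" --pt "0 0 -12 0 0 0" --pt "0 0 -14 0 0 0" --pt "0 0 -14 0 0 0" --pt "0 0 -14 0 0 0" --pt "0 0 -14 0 0 0" --pt "0 0 -14 0 0 0" --pt "0 0 -14 0 0 0" --pt "0 0 -12 0 0 0" --pt "0 0 -8 0 0 0" --pt "0 0 -3 0 0 0" --pt "0 0 0 0 0 0" --pt "0 0 0 0 0 0" --pt "0 0 0 0 0 0"

```text
clock: 28.1
position: [0.5687, 0.0112, 0.2484]
ee_rot: [0.152, 0.988, -0.001, -0.002]
ft_force: [-0.0, 0.0, -6.5]
grip_width: 0.164
```

```bash
python3 -c "
from h import *
for k in range(6): to(.5695,.0115,.24);manip.camera('top')
cv2.imwrite('pics/s20.png',manip.camera('scene'))
cv2.imwrite('pics/t20.png',manip.camera('top'))
"
```

```text
clk 28.1 pos [0.5687 0.0112 0.2484] F [-0.    0.01 -6.47] grip 14.0 d_mm [-0.7  0.6  8.3] rot [-0.19 -0.22 -0.  ] yawy 72.5
clk 28.15 pos [0.5686 0.0112 0.2483] F [ 0.12  0.58 -6.8 ] grip 13.9 d_mm [-0.8  0.6  8.3] rot [-0.19 -0.23 -0.  ] yawy 72.5
clk 28.2 pos [0.5687 0.0111 0.2484] F [ 0.06  0.83 -6.3 ] grip 14.6 d_mm [-0.7  0.6  8.4] rot [-0.18 -0.22 -0.  ] yawy 72.5
clk 28.25 pos [0.5687 0.0111 0.2485] F [-0.22  0.41 -6.54] grip 14.1 d_mm [-0.6  0.6  8.5] rot [-0.18 -0.21 -0.  ] yawy 72.5
clk 28.3 pos [0.5688 0.0112 0.2486] F [ 0.1  -1.14 -5.96] grip 14.0 d_mm [-0.6  0.6  8.6] rot [-0.17 -0.2  -0.  ] yawy 72.5
clk 28.35 pos [0.5688 0.0112 0.2487] F [-0.13 -0.28 -6.34] grip 13.9 d_mm [-0.6  0.6  8.7] rot [-0.17 -0.2  -0.  ] yawy 72.5
```

View pics/s20.png

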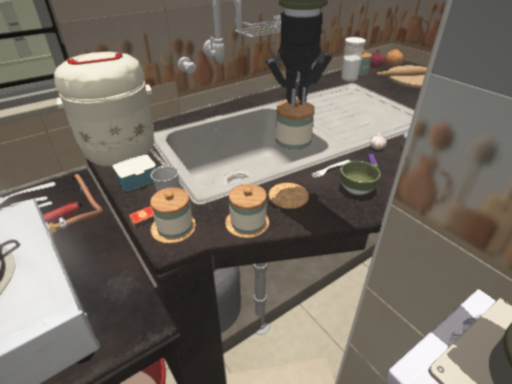

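View pics/t20.png

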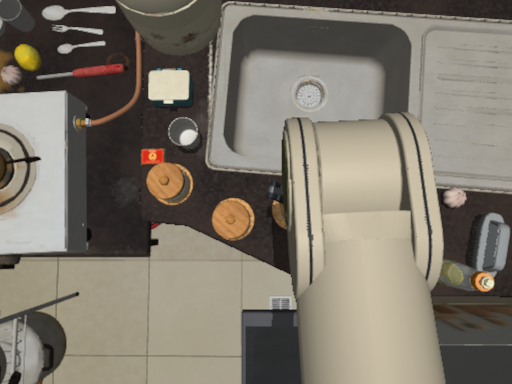

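The scene view shows the right tin held level around (294,125), its coaster empty at (289,195), and the other two standing at (171,213) and (248,210). I'll check the base pixel, then hand in.

```bash
python3 -c "
from h import *
S=manip.camera_info('scene')
for z in (.12,.16): print(proj(S,np.array([.5688,.0112,z])+np.array([-.034,.024,0])))
to(.5695,.0115,.24);manip.hand_in()
"
```

```text
[292.75665011 166.13506694]
[293.88925359 150.69443441]
clk 28.5 pos [0.5689 0.0111 0.2488] F [ 0.47 -0.57 -6.51] grip 14.1 d_mm [-0.5  0.6  8.8] rot [-0.16 -0.19 -0.  ] yawy 72.5
the job is handed in; nothing more can be done
```

I lifted the three canisters in order, left, middle, right. At the wrist they read about 3.3 N, 2.6 N and 6.5 N, so the right one is the heavy, full one.

The left and middle tins are back on their own coasters, and the pictures show both upright. The job was handed in at 28.5 s, with the right tin held level over its own coaster. The hand was tilted about 0.25° and hardly moving, creeping up about 0.5 mm over the last 0.4 s.

**Base height:** it works out at about 16 cm over the worktop. In the scene picture the base's near edge sits at about row 147. It would be at row 151 for 16 cm and row 166 for 12 cm, so it is clear of the 12 cm limit.

**What disagreed or was imperfect:**
- **Knob height:** most views gave the knob tops at 95–99 mm, against the 104 mm expected from the text. I aimed by the measured values, and all three grasps came out centred.
- **Left tin's set-down:** it took several small corrections, because short moves fell short and the hand drifted up to about 5 mm with about 0.9° of tilt. I corrected both before letting go, and it stood straight in the picture taken afterwards.
- **Middle tin's set-down:** the push was briefly about 11 N.
- **Other things on the worktop:** I saw none of them move. In the last top view the arm hid the cup and the fork, but the scene view showed both in place.

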